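Draw the wide trim strip out of the sample tray and snap it into the display holder

ROBOT

A 6-joint arm with a two-finger parallel gripper is mounted at the origin on the work surface. World frame = base frame: x ahead of the robot, y to its left, z up, the work surface at z = 0. Lengths are in m, angles in degrees, forces in N, time in s.
With the tool pointing down it reaches from about 0.25 to 0.725 m from the base axis. Payload 9.7 kg.
Tool frame: the origin (TCP) lies at the very end of the fingers, on their centre line; the grasp point (between the pads) lies 19 mm behind it (bot.hold_point_z is the distance from the TCP to the grasp point, in m); z points along the fingers, y is the line along which they close (so a half turn about z gives the same grasp; the last joint's range is limited). The gripper opens to 85 mm and grips with 20 to 120 N. Pads are 22 mm wide; open, the fingers measure 114 mm over their backs; the gripper's body (76 mm by 85 mm) begins 54 mm behind the grasp point. The pads swing forward as they close: fully open they stand 13 mm farther back than shut.
Start: joints at [-66.291, 4.979, 10.078, 95.1, 0, 90], TCP at [0.221, -0.504, 0.231] pointing down, gripper open.
Joint ranges: [-179.16, 179.16], [-48.56, 103.87], [-65.8, 70.77], [-126.05, 130.52], [-82.76, 87.17], [-180, 180]. Speed limits (degrees/s): [127.2, 127.2, 147.25, 180, 180, 180].

INTERFACE

Orientations are given as [roll, pitch, yaw] about the fixed x, y, z axes, in that order (R = Rz(yaw) Ry(pitch) Rx(roll)).
In Python, from workcell import bot gives the robot as it stands.
- The arm moves only by the tool play_rows, never from a script. Its argument "targets" is a list of rows, each an object with "grip": the closure in counts, from 0 (fully open) to 255 (shut); "linear": the shift along the world's x, y, z in cm, a list of three; "delta_rot": the turn, a rotation vector about the world's x, y, z in rad, a list of three. A call has 1 to 10 rows; each row is the pose to reach, as a shift and turn from the pose commanded when the call began; what a row does not reach only later rows make up. A row lasts 1/10 s, in which the tool goes at most 50 mm and 8.59 degrees, less where a joint would pass 70% of its speed; a pose out of reach is approached as far as the arm can. A call with a gripper value outside its range is refused whole. The fingers move at their own pace and stop on an object; "force" is the grip in N (left out, the last holds). Time passes only in rows, so rows that repeat a pose let the fingers close. It gives the time, the measured TCP pose, the force, the opening and the grip force at its end, in the units of the state.
- bot.get_obs(): the state, without advancing time (a new reading comes with each control period).
- bot.camera(name): name is "scene" or "top"; returns a dict with "color" (384x512x3 uint8, red, green, blue), "range_z" (384x512 float32, m along the optical axis (not along the pixel's ray), 0 where there is no reading), "fov_y" (degrees; the focal length in pixels is half the picture's height over the tangent of half this angle, whatever the lens; pixels are square), "cx", "cy" (the principal point, pixels), "world_to_cam" (4x4, takes a point from world to camera coordinates). Camera axes: x right, y up, looking along -z (the intrinsics and any distortion apply to the point x, -y, -z); pixel columns grow to the right and rows downward; lengths in m; the calibration is good to about 2 mm. A picture is of the moment at which its call begins.
- bot.job_done(): hands the job in; it is judged then, once.
Trained networks look in a picture, given as the dict that the camera call returned (one of the last four; its "shot" number tells which), for a name from the list of things; names that differ only in an ending like _2 or _b are one class to them, and where a whole thing is asked for, a point or a joint stands for the part that bears it (a point fixed in the world has none). Each returns a list of dicts, best first, with "conf" (0 to 1); they miss things now and then, are a little off and sometimes report something else, mostly with a low value. They report only what shows in the picture. A call takes as long as a camera call. They do not tell look-alikes from the thing itself.
- bot.search_frame(picture, target): "box" ([left, top, right, bottom] in pixels, round what is visible of it).
- bot.trace(picture, target): "pixels" (384x512 bool, what is visible of it) and "box" ([left, top, right, bottom] in pixels, round what is visible of it).
- bot.pinpoint(picture, target): "pixel" ([column, row] in pixels: a listed point, or the origin of a listed thing).
The state is a dict: "time": time; "q": joint angles; "qd": joint speeds; "joint_efforts": joint torques, N m; "ee_pos": TCP position; "tcp_rot": TCP orientation; "wrist_force": force on the tool from outside, world axes, zero at the start; "torque": the same for the moment, N m; "opening": finger opening in m; "grasp_force": force on a finger pad.
Only numpy, scipy, OpenCV 4.12 (cv2) and the standard library are available. Lean on these libraries where they do the work, as an engineer would, in place of code of your own. Each camera call takes 0.05 s, during which the arm holds its last target. There are 200 camera calls.

TASK

Take the widest of the three aluminium trim strips out of the sample tray: lift its front end over the tray's lip and draw it out endwise from under the clear hood. Lay it, without dropping it, in the wooden display holder between the end stops, then press both black snap tabs fully down, so that each lies level over an end of the strip. Leave the two narrow strips in the tray and the other things on the table where they are.

Things in the scene. Friction and masses are not known exactly. Their poses are not given: they have to be found in the camera images.
- tray: black sample tray, fixed, 183 x 246 mm, with three lanes along its x, 64 mm apart; a strip lies flat in each, its back end under a clear hood. Origin: centre of the underside; -x is the front, z up. Floor top 5 mm above the underside. Side walls as high as the lip, inner faces at y = +-118 mm; back wall's inner face at x = 84 mm
- tray_lip (a point): middle of the top of the tray's front lip: 20 mm above the tray floor, 5 mm thick, across all lanes, its inner face at tray x = -84 mm. A strip tipped front end up by 0.13 rad clears it
- hood_edge (a point): middle of the front lower edge of the clear hood, which covers the tray's back 95 mm (tray x = -11 to 84 mm): underside 29 mm above the tray floor, top 33 mm; 8 mm wide posts under it at y = +-32 mm part the lanes. Under it a strip can rise only 17 mm level, less than the lip; it can be tipped front end by up to about 0.18 rad, more once partly drawn
- cover_strip_mid (a point): centre (half-way up) of the wide strip: aluminium, 160 mm long (its x), 36 mm wide (its y), 9 mm thick at the sides with a 3 mm high, 18 mm wide flat ridge along the top (12 mm in all), 0.1 to 0.2 kg. In any of the three lanes; at the start its +x end is under the hood, its -x end at the lip. Its middle starts under the hood's edge, too close to grip; partly drawn out, it can rest on the lip and be taken again by its middle
- strip_front (a point): middle of the lower edge of the wide strip's front (-x) end, 80 mm from its centre
- strip_tail (a point): middle of the lower edge of the wide strip's back (+x) end, 80 mm from its centre
- narrow_strip_a_mid (a point): centre of a narrow flat aluminium strip, 160 x 20 x 12 mm, in another lane; leave it
- narrow_strip_b_mid (a point): centre of a narrow ridged aluminium strip, 160 x 20 x 12 mm, in another lane; leave it
- holder: plywood display holder, fixed, 290 x 70 mm, long axis x, with a black snap tab at each end. Origin: centre of its underside; z up. Between its seats (|x| under 35 mm) there is only the base plate, 8 mm thick and 70 mm wide, so only there have fingers room beside a strip: hold it by its middle to lay it in
- holder_seat (a point): where the middle of the strip's underside belongs: 18 mm above the holder's underside, at its centre. The strip lies along the holder's x, either way round, on two seats (|x| 35 to 83 mm), between cheeks 6 mm higher than the seats and 42 mm apart, and between end stops (inner faces at x = +-83 mm, 8 mm higher than the seats). Open tabs leave this place free from above
- tab_a (a joint): black snap tab, a flap 55 x 30 x 5 mm hinged at the holder's +x end, 129 mm from its centre and 35.5 mm above its underside. 0 = open, 0.63 rad above level, pointing inwards and up; 0.63 = pressed level over the strip's end, its top 38 mm above the holder's underside. Its hinge is stiff: half-way along the flap it takes about 5 to 9 N to move, it stays where it is left, and a hard stop is felt when it is level
- tab_b (a joint): black snap tab, a flap 55 x 30 x 5 mm hinged at the holder's -x end, 129 mm from its centre and 35.5 mm above its underside. 0 = open, 0.63 rad above level, pointing inwards and up; 0.63 = pressed level over the strip's end, its top 38 mm above the holder's underside. Its hinge is stiff: half-way along the flap it takes about 5 to 9 N to move, it stays where it is left, and a hard stop is felt when it is level
- tab_a_press (a point): point on the upper face of that tab, 30 mm from its hinge, on its centre line: press here straight down with shut fingers. It moves with the tab: about 55 mm above the holder's underside when open, 38 mm when level
- tab_b_press (a point): point on the upper face of that tab, 30 mm from its hinge, on its centre line: press here straight down with shut fingers. It moves with the tab: about 55 mm above the holder's underside when open, 38 mm when level
- spool: wooden thread spool, 34 mm across, 50 mm tall; stands loose, origin at the centre of its underside; leave it
- jar: small closed glass jar, 44 mm across, 70 mm tall; stands loose, origin at the centre of its underside; leave it
- mug: white mug, 80 mm across, 90 mm tall; stands loose, origin at the centre of its underside; leave it
- tape_case: round steel tape-measure case, 64 mm across, 30 mm tall; stands loose, origin at the centre of its underside; leave it
- cover_strip: the wide strip itself, described at cover_strip_mid; origin at the middle of its length on its underside, 6 mm below that centre
Not all that is in view belongs to the job. What is shaped like the cover_strip but turquoise is not meant.

How it is judged (in metres and radians):
On the way, in this order (a step that is already met when the one before it is completed fails the run):
1. the wide strip's front end is lifted above the lip while its back end is still well under the hood (z of strip_front in the frame of tray above 0.025 m and x of strip_tail in the frame of tray above 0.045 m), for 0.05 s.
2. the wide strip is drawn out endwise until its back end is clear of the hood (x of strip_tail in the frame of tray below -0.011 m), for 0.05 s.
3. the wide strip lies in the holder with both tabs still open (x of cover_strip_mid in the frame of holder between -0.008 and 0.008 m and y of cover_strip_mid in the frame of holder between -0.008 and 0.008 m and z of cover_strip_mid in the frame of holder between 0.019 and 0.029 m and angle between the x axis of cover_strip_mid and the x axis of holder, either way round below 0.08 rad and angle between the z axis of cover_strip_mid and the z axis of holder, either way round below 0.08 rad and value of joint each of tab_a, tab_b below 0.3 rad), for 0.2 s.
At the end, for the whole second after the job is handed in: the wide strip rests flat on both seats of the holder, between the cheeks and stops (within 8 mm of the centre, 0.08 rad in line), both tabs pressed level over it (above 0.57 rad), all at rest, and the two narrow strips within 20 mm of where they lay (x of cover_strip_mid in the frame of holder between -0.008 and 0.008 m and y of cover_strip_mid in the frame of holder between -0.008 and 0.008 m and z of cover_strip_mid in the frame of holder between 0.019 and 0.029 m and angle between the x axis of cover_strip_mid and the x axis of holder, either way round below 0.08 rad and angle between the z axis of cover_strip_mid and the z axis of holder, either way round below 0.08 rad and value of joint each of tab_a, tab_b above 0.57 rad and linear speed of cover_strip below 0.02 m/s and distance of each of narrow_strip_a_mid, narrow_strip_b_mid from where it was at the start of the episode below 0.02 m); the robot touches nothing.
It fails at once if a narrow strip is taken or pushed out of place (over 20 mm) (distance of any of narrow_strip_a_mid, narrow_strip_b_mid from where it was at the start of the episode above 0.02 m).
It fails at once if another thing on the table is shifted by over 30 mm or knocked over (distance of any of spool, jar, mug, tape_case from where it was at the start of the episode above 0.03 m or angle between any of spool, jar, mug, tape_case's own z axis and vertical above 0.5 rad).
It fails at once if the wide strip is dropped (falls free faster than 0.7 m/s, a drop of about 25 mm) (contact force between the fingers and cover_strip below 0.05 N and linear speed of cover_strip above 0.7 m/s).
It also fails if it takes over 64 s, if anything falls off the work surface, if the arm or the gripper's body presses on something with over 40 N, if the wrist force passes 120 N, or if a joint passes its speed limit or range.

## Working session

There is one attempt and no reset: what is moved stays moved. The work goes in short steps, Python scripts to look and compute and a tool call to move; the robot and the scene stay as the last step left them, time stands still between calls to the robot, and variables do not carry over. Pictures are saved under pics/ and viewed, at most 10 in all, crops included, and the job is handed in when it is done.

Besides the shell and the picture viewer there is one more tool, called after "Emit:" as a command line: name --argument value ..., lists and objects as JSON in quotes. play_rows: Moves the arm, as the interface text tells. Its arguments: {"type":"object","properties":{"targets":{"type":"array","items":{"type":"object","properties":{"grip":{"type":"number"},"linear":{"type":"array","items":{"type":"number"}},"delta_rot":{"type":"array","items":{"type":"number"}}}}},"force":{"type":"number"}},"required":["targets"]}

```bash
mkdir -p pics; cat > h.py <<'E'
import numpy as np, cv2
from workcell import bot
def deproj(p,u,v,d=None):
    f=192/np.tan(np.radians(p['fov_y'])/2)
    if d is None: d=p['range_z'][int(round(v)),int(round(u))]
    c=np.array([(u-p['cx'])*d/f,-(v-p['cy'])*d/f,-d,1])
    return (np.linalg.inv(p['world_to_cam'])@c)[:3]
def atz(p,u,v,z):
    a=deproj(p,u,v,.3);b=deproj(p,u,v,1.)
    return a+(b-a)*(z-a[2])/(b[2]-a[2])
def save(p,n,crop=None,s=1):
    im=p['color'][...,::-1]
    if crop: im=im[crop[1]:crop[3],crop[0]:crop[2]]
    cv2.imwrite('pics/'+n,cv2.resize(im,None,fx=s,fy=s))
E
python3 - <<'E'
from h import *
for n in ['top','scene']:
    p=bot.camera(n); save(p,n+'0.png',s=1.5)
    print(n,[k for k in p], np.round(np.linalg.inv(p['world_to_cam']),3).tolist(),p['fov_y'],p['cx'],p['cy'])
    for t in ['tray_lip','hood_edge','cover_strip_mid','strip_front','strip_tail','narrow_strip_a_mid','tray','holder','holder_seat','tab_a_press','tab_b_press','spool','jar','mug','tape_case']:
        for r in bot.pinpoint(p,t)[:3]:
            u,v=r['pixel']; 
            try: w=np.round(deproj(p,u,v),3)
            except Exception as e: w=e
            print(t,np.round([u,v]),round(r['conf'],2),w)
print(bot.get_obs())
E
```

```text
top ['color', 'range_z', 'fov_y', 'cx', 'cy', 'world_to_cam', 'shot'] [[-0.023, 0.996, -0.09, 0.382], [-1.0, -0.022, 0.009, 0.005], [0.007, 0.091, 0.996, 1.209], [0.0, 0.0, 0.0, 1.0]] 57.54626439567648 259.279310153403 190.76607313063116
tray_lip [198. 197.] 0.8 [ 0.475  0.207 -0.   ]
tray_lip [324. 165.] 0.69 [ 0.577 -0.23   0.011]
hood_edge [198. 172.] 0.92 [0.562 0.206 0.003]
cover_strip_mid [178. 263.] 0.93 [0.251 0.276 0.009]
cover_strip_mid [182. 168.] 0.46 [0.571 0.253 0.036]
strip_front [184. 240.] 0.6 [0.33  0.252 0.011]
strip_front [181. 190.] 0.58 [0.497 0.261 0.015]
strip_front [204. 170.] 0.24 [0.564 0.181 0.042]
strip_tail [171. 283.] 0.65 [0.187 0.299 0.011]
narrow_strip_a_mid [202. 171.] 0.28 [0.56  0.186 0.039]
tray [203. 167.] 0.69 [0.572 0.183 0.039]
tray [219. 170.] 0.19 [0.56  0.129 0.04 ]
holder [325. 165.] 0.96 [ 0.574 -0.235  0.008]
holder_seat [325. 162.] 0.6 [ 0.587 -0.235  0.01 ]
tab_a_press [298. 168.] 0.5 [ 0.56  -0.134  0.063]
tab_b_press [354. 155.] 0.49 [ 0.597 -0.321  0.074]
tab_b_press [198. 196.] 0.4 [ 0.477  0.208 -0.   ]
spool [254. 203.] 0.48 [0.
[... 1661 characters left out ...]
] 0.57 [0.416 0.463 0.03 ]
{'time': 1.6, 'q': array([-6.62924100e+01,  4.97941173e+00,  1.00791686e+01,  9.51008698e+01,
        1.37249440e-03,  8.99994574e+01]), 'qd': array([ 0.01152482, -0.06934361, -0.04552068,  0.08430677,  0.08323604,
        0.08528468]), 'joint_efforts': array([-1.49761832e-03, -5.20092595e+01,  4.64856970e+01,  1.63062057e-03,
       -1.63212735e-04,  1.20273310e-05]), 'ee_pos': array([ 0.22114134, -0.50357578,  0.23128779]), 'tcp_rot': array([-1.79998887e+02, -1.37250494e-03,  2.37081326e+01]), 'wrist_force': array([-0.26975542,  0.67601981, -0.10247585]), 'torque': array([ 0.00020597, -0.00039403, -0.00203953]), 'grasp_force': 0.0, 'opening': 0.08490888165195072}
```

View pics/top0.png

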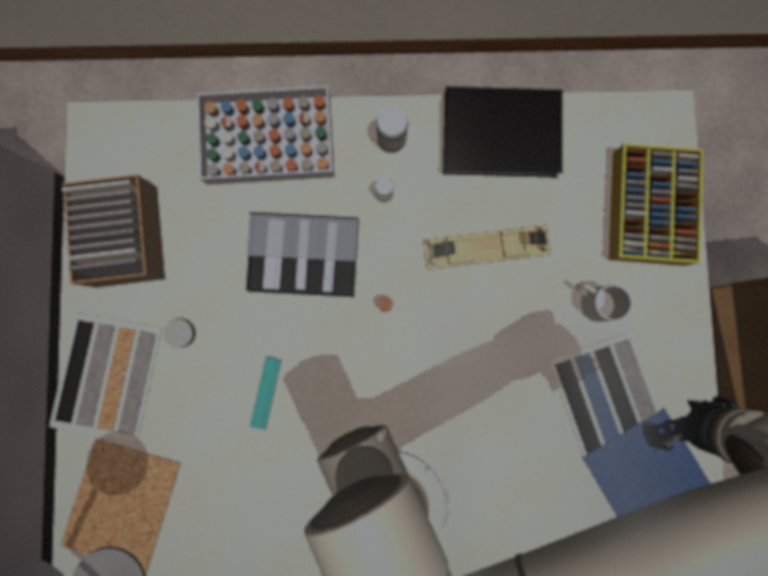

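View pics/scene0.png

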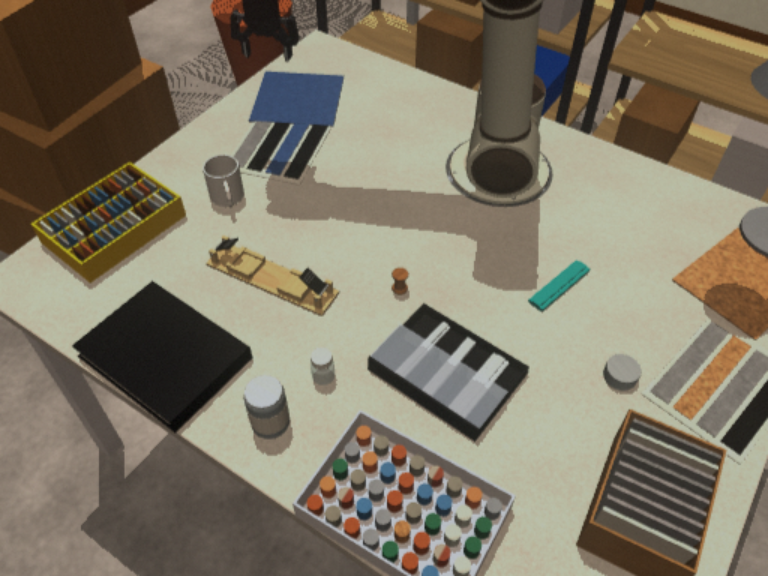

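The pictures show the tray at top-view (202,170), with its front towards the robot. The wide strip is in its left lane at about (181,180), and the turquoise decoy is at (178,262). The holder is at (325,165), nearly along y with both tabs open, and the spool is at (256,201).

```bash
python3 - <<'E'
from h import *
def rect(p,m,z):
    vs,us=np.nonzero(m); P=np.array([atz(p,u,v,z)[:2] for u,v in zip(us,vs)])
    r=cv2.minAreaRect((P*1000).astype(np.float32)); return np.round(r[0],1),np.round(r[1],1),round(r[2],2),len(us)
ims={}
for n in ['top','scene']:
    p=bot.camera(n)
    f=192/np.tan(np.radians(p['fov_y'])/2)
    hsv=cv2.cvtColor(p['color'],cv2.COLOR_RGB2HSV)
    for t,z in [('tray',.025),('holder',.008)]:
        r=bot.trace(p,t)
        if r:
            m=cv2.morphologyEx(r[0]['pixels'].astype(np.uint8),cv2.MORPH_OPEN,np.ones((3,3)));print(n,t,r[0]['conf'],r[0]['box'],rect(p,m,z))
    # cloud
    V,U=np.mgrid[0:384,0:512]; d=p['range_z']
    C=np.stack([(U-p['cx'])*d/f,-(V-p['cy'])*d/f,-d,np.ones_like(d)],-1)
    W=(C@np.linalg.inv(p['world_to_cam']).T)[...,:3]
    g=p['color'].mean(-1)
    # strips visible part
    m=(W[...,0]>.47)&(W[...,0]<.60)&(W[...,1]>.07)&(W[...,1]<.32)&(g>115)&(W[...,2]<.06)&(W[...,2]>.008)&(d>0)
    k,l,s,c=cv2.connectedComponentsWithStats(m.astype(np.uint8))
    for i in range(1,k):
        if s[i,4]>25: print(n,'comp',s[i],np.round(W[l==i].mean(0),3),np.median(W[l==i][:,2]),rect(p,l==i,.016))
    # holder: wood color, height
    m=(W[...,0]>.5)&(W[...,0]<.68)&(W[...,1]>-.4)&(W[...,1]<-.06)&(d>0)
    mm=m&(W[...,2]>.005)
    print(n,'holder>5mm',W[mm].mean(0),rect(p,mm,.02)); 
    dk=m&(g<60); k,l,s,c=cv2.connectedComponentsWithStats(dk.astype(np.uint8))
    for i in range(1,k):
        if s[i,4]>15: print(n,'dark',s[i],np.round(W[l==i].mean(0),3),W[l==i][:,2].min(),W[l==i][:,2].max())
    ims[n]=p
p=ims['top']; save(p,'tray_c.png',(160,135,245,200),7); save(p,'hold_c.png',(275,140,375,190),7)
a=cv2.imread('pics/tray_c.png');b=cv2.imread('pics/hold_c.png')
c=np.zeros((a.shape[0]//1,800,3),np.uint8); 
E
```

```text
top tray 0.92 [163.0, 140.6, 237.8, 200.4] (array([569.5, 192.1]), array([252.2, 187.6]), 85.07, 3359)
top holder 0.71 [285.5, 151.0, 368.5, 177.9] (array([ 578.8, -236.2]), array([ 69.6, 286.1]), 5.96, 1542)
top comp [197 159  10  34 220] [0.55  0.191 0.028] 0.02216131554702694 (array([548.2, 196.4]), array([ 29.7, 116.2]), 83.21, 220)
top comp [216 159  10  35 239] [0.549 0.129 0.028] 0.03396322178725031 (array([544.7, 130.7]), array([ 29.8, 119.7]), 84.49, 239)
top comp [176 160  14  33 364] [0.55  0.257 0.026] 0.01971891412271909 (array([547.1, 257.5]), array([ 44.8, 110.8]), 88.76, 364)
top holder>5mm [ 0.57875833 -0.23092106  0.02050553] (array([ 588. , -227.8]), array([175.9, 333.7]), 0.32, 1798)
top dark [353 154  11   9  65] [ 0.589 -0.338  0.058] 0.04284846129041764 0.07330521959197833
scene tray 0.87 [245.5, 201.7, 351.1, 292.2] (array([574. , 191.3]), array([258.1, 192.5]), 85.78, 4677)
scene holder 0.77 [141.9, 163.7, 227.2, 209.7] (array([ 570.4, -238. ]), array([ 91.8, 305.3]), 5.83, 1816)
scene comp [ 257  215   82   55 1556] [0.561 0.195 0.032] 0.036995983101683505 (array([535. , 185.2]), array([247.5, 108.7]), 89.64, 1556)
scene holder>5mm [ 0.581548   -0.22286212  0.02063694] (array([ 596.7, -221.8]), array([330.3, 174.9]), 89.37, 1747)
scene dark [144 159  14   8  51] [ 0.59  -0.336  0.057] 0.039655420150616516 0.07260712557541149
scene dark [200 179  18  17 136] [ 0.567 -0.127  0.054] 0.017171894900521956 0.07239459654509361
```

View pics/tray_c.png

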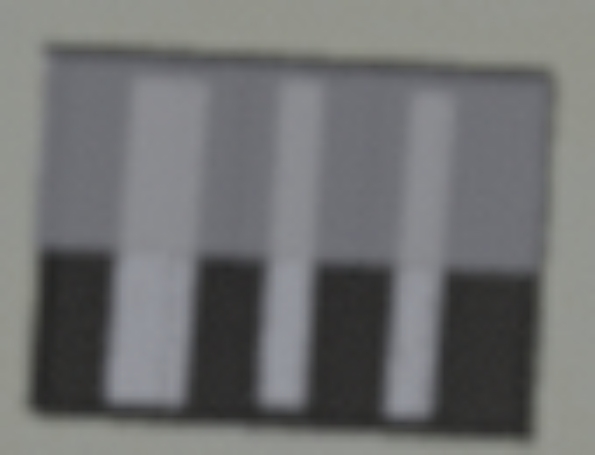

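View pics/hold_c.png

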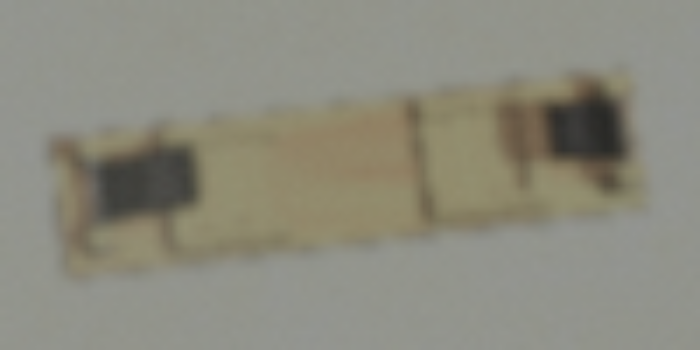

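```bash
python3 - <<'E'
from h import *
p=bot.camera('top')
def W(o,pts,z): return np.array([atz(p,o[0]+(c+.5)/7-.5,o[1]+(r+.5)/7-.5,z)*1000 for c,r in pts])
T=(160,135);H=(275,140)
t=W(T,[(47,45),(552,72),(533,437),(30,411)],.025); print(t.round(),t.mean(0),np.linalg.norm(t-np.roll(t,1,0),axis=1))
for nm,q in [('wide',[(106,405),(187,405),(195,262),(119,255)]),('mid',[(256,410),(306,410),(316,265),(268,262)]),('r',[(382,416),(433,418),(441,270),(397,266)])]:
    s=W(T,q,.015); a=(s[2]+s[3]-s[0]-s[1])/2; print(nm,'front',(s[0]+s[1])/2,'w',np.linalg.norm(s[1]-s[0]),'yaw',np.degrees(np.arctan2(a[1],a[0])), s[:,1].round(1))
    s=W(T,[((q[0][0]+q[1][0])/2,q[0][1])],.017)
h=W(H,[(50,140),(632,70),(648,208),(70,275)],.012); print(h.round(),h.mean(0),np.linalg.norm(h-np.roll(h,1,0),axis=1)); a=h[0]+h[3]-h[1]-h[2]; print('hyaw',np.degrees(np.arctan2(a[1],a[0])))
for z in (.048,.057): print(W(H,[(148,182),(587,132)],z))
E
```

```text
[[668. 310.  25.]
 [649.  62.  25.]
 [470.  75.  25.]
 [488. 318.  25.]] [568.82297694 191.36518258  25.        ] [180.41330991 248.32735242 179.97997136 243.95247525]
wide front [490.48950573 263.92612761  15.        ] w 39.52970138605936 yaw -4.2287041305707325 [283.7 244.2 240.  277.2]
mid front [486.56822581 198.29807583  15.        ] w 24.41556696174728 yaw -4.710094047780751 [210.5 186.1 180.6 204.1]
r front [481.75166926 136.5618971   15.        ] w 24.94496227005587 yaw -5.098570211954689 [149.  124.1 119.2 140.8]
[[ 597.  -86.   12.]
 [ 626. -377.   12.]
 [ 557. -381.   12.]
 [ 530.  -94.   12.]] [ 577.52205919 -234.35062527   12.        ] [ 67.99849308 292.01985384  69.56899879 288.37575723]
hyaw 95.53910307399318
[[ 569.39458852 -129.66515691   48.        ]
 [ 589.09580036 -341.84036812   48.        ]]
[[ 567.94053064 -128.61906014   57.        ]
 [ 587.48898907 -339.14917009   57.        ]]
```

Emit:
play_rows --targets '[{"grip": 90,"linear": [4,12,0],"delta_rot": [0,0,0.15]},{"grip": 90,"linear": [4,12,0],"delta_rot": [0,0,0.3]},{"grip": 90,"linear": [4,12,0],"delta_rot": [0,0,0.3]}]' --force 80

```text
time: 2.25
ee_pos: [0.2615, -0.3811, 0.2314]
tcp_rot: [-180.0, -0.0, 41.2]
wrist_force: [0.4, -0.9, 0.9]
opening: 0.0552
grasp_force: 0.0
```

```bash
python3 -c "
from h import *
o=bot.get_obs();print(o['q'],o['ee_pos'],o['tcp_rot'],o['opening'])"
```

```text
[-5.55596554e+01 -6.97027292e+00 -1.68412926e+00  9.52963777e+01
  2.66935386e-02  8.32185023e+01] [ 0.26151139 -0.38111666  0.23143858] [-1.79992990e+02 -2.77152562e-02  4.12218382e+01] 0.05518513626096652
```

Emit:
play_rows --targets '[{"grip": 90,"linear": [1.6,4,0],"delta_rot": [0,0,0.146]},{"grip": 90,"linear": [3.2,8,0],"delta_rot": [0,0,0.292]},{"grip": 90,"linear": [4.8,12,0],"delta_rot": [0,0,0.438]},{"grip": 90,"linear": [6.4,16,0],"delta_rot": [0,0,0.584]},{"grip": 90,"linear": [8,20,0],"delta_rot": [0,0,0.73]},{"grip": 90,"linear": [9.6,24,0],"delta_rot": [0,0,0.876]},{"grip": 90,"linear": [11.2,28,0],"delta_rot": [0,0,1.022]},{"grip": 90,"linear": [12.8,32,0],"delta_rot": [0,0,1.168]},{"grip": 90,"linear": [14.4,36,0],"delta_rot": [0,0,1.314]},{"grip": 90,"linear": [16,40,0],"delta_rot": [0,0,1.45]}]'

```text
time: 3.25
ee_pos: [0.4215, 0.0183, 0.2316]
tcp_rot: [180.0, 0.0, 124.3]
wrist_force: [-0.3, -0.2, -0.3]
opening: 0.0552
grasp_force: 0.0
```

Emit:
play_rows --targets '[{"grip": 90,"linear": [1.6,4,-1],"delta_rot": [0,0,0.146]},{"grip": 90,"linear": [3.2,8,-2],"delta_rot": [0,0,0.292]},{"grip": 90,"linear": [4.8,12,-4],"delta_rot": [0,0,0.438]},{"grip": 90,"linear": [6.4,16,-6],"delta_rot": [0,0,0.584]},{"grip": 90,"linear": [8,20,-8],"delta_rot": [0,0,0.73]},{"grip": 90,"linear": [10.7,24,-10],"delta_rot": [0,0,0.87]},{"grip": 90,"linear": [10.7,24.1,-11],"delta_rot": [0,0,0.894]},{"grip": 90,"linear": [10.7,24.1,-11],"delta_rot": [0,0,0.894]},{"grip": 90,"linear": [10.7,24.1,-11],"delta_rot": [0,0,0.894]}]'

```text
time: 4.15
ee_pos: [0.5278, 0.2568, 0.1218]
tcp_rot: [-180.0, -0.0, 175.1]
wrist_force: [0.4, 0.3, -0.6]
opening: 0.0556
grasp_force: 0.0
```

Emit:
play_rows --targets '[{"grip": 90,"linear": [0.1,0.1,-4],"delta_rot": [0,0,0]},{"grip": 90,"linear": [0.1,0.1,-7],"delta_rot": [0,0,0]},{"grip": 90,"linear": [0.1,0.1,-9],"delta_rot": [0,0,0]},{"grip": 90,"linear": [0.1,0.1,-9],"delta_rot": [0,0,0]}]'

```text
time: 4.55
ee_pos: [0.5279, 0.2567, 0.0303]
tcp_rot: [-179.9, -0.1, 175.1]
wrist_force: [-0.3, -0.7, -0.0]
opening: 0.0554
grasp_force: 0.0
```

```bash
python3 - <<'E'
from h import *
o=bot.get_obs();print(o['q'],o['ee_pos'],o['tcp_rot'],o['opening'])
p=bot.camera('scene'); save(p,'s1.png',(240,150,360,290),4)
E
```

```text
[ 2.59352139e+01  1.10302844e+01 -5.47164987e+00  7.36327531e+01
 -5.31878699e-03  3.08769262e+01] [0.52794149 0.25672629 0.03028943] [-1.79926314e+02 -1.12868778e-01  1.75058221e+02] 0.05540810400582867
```

View pics/s1.png

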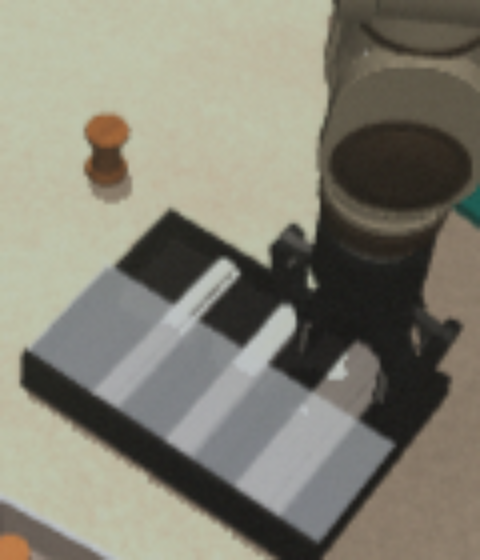

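The tool straddles the wide strip at crop (355,370), and its right edge is a little close to the outer finger. I'll shift +y by 3 mm, go down and close.

Emit:
play_rows --targets '[{"grip": 90,"linear": [0,0.3,0],"delta_rot": [0,0,0]},{"grip": 90,"linear": [0,0.3,-1.2],"delta_rot": [0,0,0]},{"grip": 90,"linear": [0,0.3,-1.8],"delta_rot": [0,0,0]},{"grip": 90,"linear": [0,0.3,-2.2],"delta_rot": [0,0,0]},{"grip": 90,"linear": [0,0.3,-2.4],"delta_rot": [0,0,0]},{"grip": 90,"linear": [0,0.3,-2.4],"delta_rot": [0,0,0]}]'

```text
time: 5.2
ee_pos: [0.529, 0.2613, 0.0069]
tcp_rot: [-180.0, -0.0, 175.2]
wrist_force: [-0.3, 0.3, 0.2]
opening: 0.0551
grasp_force: 0.0
```

Emit:
play_rows --targets '[{"grip": 160,"linear": [0,0,0],"delta_rot": [0,0,0]},{"grip": 160,"linear": [0,0,0],"delta_rot": [0,0,0]},{"grip": 200,"linear": [0,0,0],"delta_rot": [0,0,0]},{"grip": 200,"linear": [0,0,0],"delta_rot": [0,0,0]},{"grip": 200,"linear": [0,0,0],"delta_rot": [0,0,0]}]'

```text
time: 5.7
ee_pos: [0.5295, 0.2616, 0.0081]
tcp_rot: [180.0, 0.1, 175.2]
wrist_force: [-1.6, -0.2, 5.5]
opening: 0.0332
grasp_force: 79.2
```

Emit:
play_rows --targets '[{"grip": 200,"linear": [0.02,0,0.4],"delta_rot": [0.002,0.03,0]},{"grip": 200,"linear": [0.05,0,0.8],"delta_rot": [0.005,0.063,0]},{"grip": 200,"linear": [0.08,0,1.2],"delta_rot": [0.008,0.097,0]},{"grip": 200,"linear": [0.12,0,1.6],"delta_rot": [0.01,0.13,0]},{"grip": 200,"linear": [0.14,0,1.85],"delta_rot": [0.012,0.152,0]},{"grip": 200,"linear": [0.14,0,1.85],"delta_rot": [0.012,0.152,0]},{"grip": 200,"linear": [0.14,0,1.85],"delta_rot": [0.012,0.152,0]}]'

```text
time: 6.4
ee_pos: [0.5307, 0.2614, 0.0254]
tcp_rot: [-179.9, -8.7, 175.2]
wrist_force: [-0.0, 0.3, -0.8]
opening: 0.0327
grasp_force: 79.8
```

```bash
python3 - <<'E'
from h import *
p=bot.camera('scene'); save(p,'s2.png',(240,150,360,290),4)
for t in ['strip_front','strip_tail','cover_strip_mid']:
    for r in bot.pinpoint(p,t)[:2]: print(t,r, deproj(p,*r['pixel']))
E
```

```text
strip_front {'pixel': [356.1, 206.0], 'conf': 0.94} [ 0.33601577  0.26370451 -0.00322232]
strip_front {'pixel': [332.9, 235.4], 'conf': 0.64} [0.57709005 0.28838913 0.15354115]
strip_tail {'pixel': [283.3, 233.6], 'conf': 0.63} [0.57069193 0.14302531 0.03392115]
strip_tail {'pixel': [385.1, 179.2], 'conf': 0.61} [0.20353766 0.29673852 0.01707218]
cover_strip_mid {'pixel': [372.0, 188.5], 'conf': 0.86} [0.25929774 0.27793272 0.01401727]
cover_strip_mid {'pixel': [319.9, 253.8], 'conf': 0.52} [0.5722698  0.26236735 0.03558665]
```

View pics/s2.png

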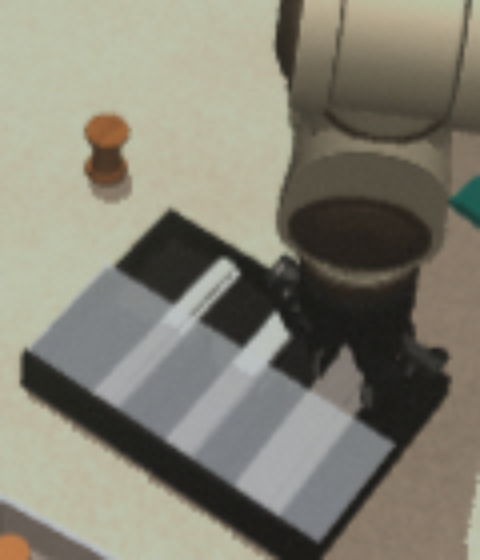

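Emit:
play_rows --targets '[{"grip": 200,"linear": [0,0,0.1],"delta_rot": [0,0,0]},{"grip": 200,"linear": [-0.5,0.04,0.17],"delta_rot": [0,0,0]},{"grip": 200,"linear": [-1,0.08,0.25],"delta_rot": [0,0,0]},{"grip": 200,"linear": [-1.5,0.12,0.32],"delta_rot": [0,0,0]},{"grip": 200,"linear": [-2,0.16,0.4],"delta_rot": [0,0,0]}]'

```text
time: 7.1
ee_pos: [0.5099, 0.2631, 0.0298]
tcp_rot: [-180.0, -8.7, 175.2]
wrist_force: [-0.2, 0.2, -0.8]
opening: 0.0328
grasp_force: 79.7
```

```bash
python3 - <<'E'
from h import *
p=bot.camera('scene');
t=bot.camera('top')
a=cv2.resize(p['color'][150:290,240:360,::-1],None,fx=3.5,fy=3.5);b=cv2.resize(t['color'][130:220,150:250,::-1],None,fx=3.8,fy=3.8)
c=np.zeros((490,800,3),np.uint8);c[:490,:420]=a;c[:342,420:800]=b;cv2.imwrite('pics/s3.png',c)
E
```

```text
(no output)
```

View pics/s3.png

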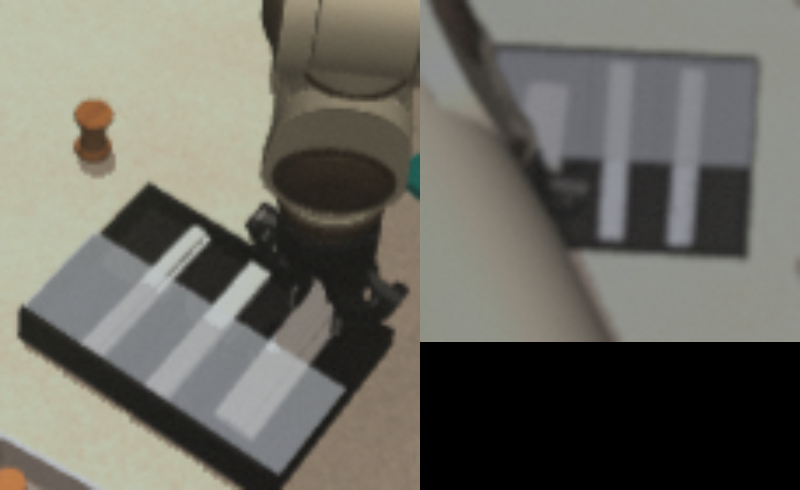

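The strip follows the gripper: its tail is now visibly about 20 mm forward under the hood (right inset at (548,85)), and no collision force shows. I'll keep drawing.

Emit:
play_rows --targets '[{"grip": 200,"linear": [-0.8,0.07,0.12],"delta_rot": [0,0,0]},{"grip": 200,"linear": [-1.6,0.13,0.24],"delta_rot": [0,0,0]},{"grip": 200,"linear": [-2.4,0.2,0.36],"delta_rot": [0,0,0]},{"grip": 200,"linear": [-3.2,0.27,0.48],"delta_rot": [0,0,0]},{"grip": 200,"linear": [-4,0.33,0.6],"delta_rot": [0,0,0]},{"grip": 200,"linear": [-4,0.33,0.6],"delta_rot": [0,0,0]},{"grip": 200,"linear": [-4,0.33,0.5],"delta_rot": [0.002,0.02,0]},{"grip": 200,"linear": [-4,0.33,0.4],"delta_rot": [0.003,0.04,0]},{"grip": 200,"linear": [-4,0.33,0.32],"delta_rot": [0.003,0.045,0]},{"grip": 200,"linear": [-4,0.33,0.32],"delta_rot": [0.003,0.045,0]}]'

```text
time: 8.2
ee_pos: [0.4709, 0.2661, 0.0323]
tcp_rot: [-179.9, -11.4, 175.1]
wrist_force: [0.1, 0.1, -0.6]
opening: 0.0329
grasp_force: 79.7
```

Emit:
play_rows --targets '[{"grip": 130,"linear": [0,0,-0.05],"delta_rot": [0,0,0]},{"grip": 100,"linear": [0,0,-0.05],"delta_rot": [0,0,0]},{"grip": 90,"linear": [0,0,-0.05],"delta_rot": [0,0,0]},{"grip": 90,"linear": [0,0,-0.05],"delta_rot": [0,0,0]},{"grip": 90,"linear": [0.4,0,2],"delta_rot": [0,0,0]},{"grip": 90,"linear": [0.6,0,3],"delta_rot": [0,0,0]},{"grip": 90,"linear": [0.6,0,3],"delta_rot": [0,0,0]}]'

```text
time: 8.9
ee_pos: [0.4776, 0.2668, 0.0646]
tcp_rot: [180.0, -11.2, 175.2]
wrist_force: [-0.1, 0.3, 0.0]
opening: 0.0556
grasp_force: 0.0
```

```bash
python3 - <<'E'
from h import *
p=bot.camera('scene');
t=bot.camera('top')
a=cv2.resize(p['color'][150:290,240:360,::-1],None,fx=3.5,fy=3.5);b=cv2.resize(t['color'][130:220,150:250,::-1],None,fx=3.8,fy=3.8)
c=np.zeros((490,800,3),np.uint8);c[:490,:420]=a;c[:342,420:800]=b;cv2.imwrite('pics/s4.png',c)
print(bot.get_obs()['ee_pos'])
E
```

```text
[0.47663462 0.2663743  0.06281709]
```

View pics/s4.png

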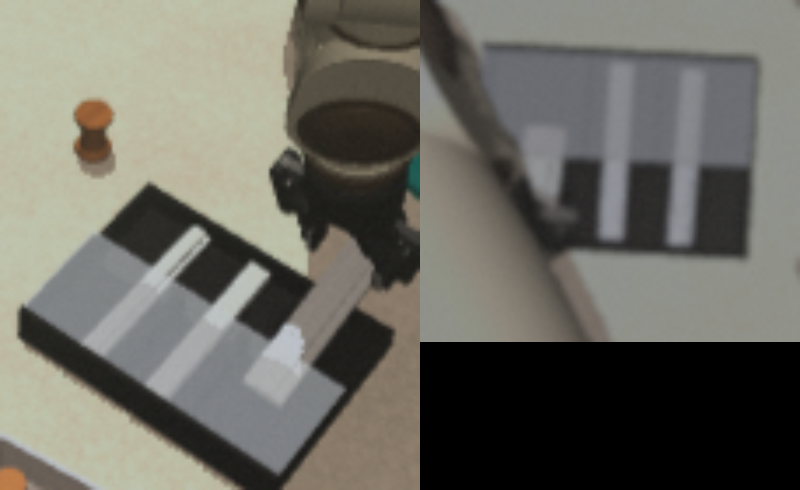

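The strip rests on the lip. Its tail edge is under the hood at the inset's (545,127) in the top view and about (265,392) in the scene crop.

```bash
python3 - <<'E'
from h import *
t=bot.camera('top');p=bot.camera('scene')
c,s=np.cos(np.radians(4.6)),np.sin(np.radians(4.6))
for q,u,v in [(t,150+125/3.8,130+127/3.8),(p,240+265/3.5,150+392/3.5)]:
    w=atz(q,u,v,.015)*1000; d=w[:2]-[569,191.5]; print(w, 'tray',c*d[0]-s*d[1],s*d[0]+c*d[1])
E
```

```text
[590.70159965 255.42688095  15.        ] tray 16.504829072229324 65.46140964670386
[589.5477796 261.1938432  15.       ] tray 14.892221446078192 71.11726068176162
```

Emit:
play_rows --targets '[{"grip": 90,"linear": [1.8,-0.2,0],"delta_rot": [0,0,0]},{"grip": 90,"linear": [3.55,-0.4,0],"delta_rot": [0,0,0]},{"grip": 90,"linear": [3.55,-0.4,-1.5],"delta_rot": [0,0,0]},{"grip": 90,"linear": [3.55,-0.4,-3],"delta_rot": [0,0,0]},{"grip": 90,"linear": [3.55,-0.4,-4],"delta_rot": [0,0,0]},{"grip": 90,"linear": [3.55,-0.4,-4.6],"delta_rot": [0,0,0]},{"grip": 90,"linear": [3.55,-0.4,-4.6],"delta_rot": [0,0,0]}]'

```text
time: 9.8
ee_pos: [0.511, 0.2621, 0.0157]
tcp_rot: [-179.9, -11.4, 175.2]
wrist_force: [-1.0, -0.5, -0.4]
opening: 0.0552
grasp_force: 0.0
```

Emit:
play_rows --targets '[{"grip": 140,"linear": [0.1,0,0],"delta_rot": [0,0,0]},{"grip": 160,"linear": [0.1,0,0],"delta_rot": [0,0,0]},{"grip": 200,"linear": [0.1,0,0],"delta_rot": [0,0,0]},{"grip": 200,"linear": [0.1,0,0],"delta_rot": [0,0,0]},{"grip": 200,"linear": [0.1,0,0],"delta_rot": [0,0,0]}]'

```text
time: 10.3
ee_pos: [0.5135, 0.2627, 0.0179]
tcp_rot: [-180.0, -11.3, 175.2]
wrist_force: [-0.7, 1.5, 5.7]
opening: 0.0338
grasp_force: 80.1
```

Emit:
play_rows --targets '[{"grip": 200,"linear": [0,0,0.15],"delta_rot": [0,0,0]},{"grip": 200,"linear": [-1,0.08,0.35],"delta_rot": [0,0,0]},{"grip": 200,"linear": [-2,0.16,0.55],"delta_rot": [0,0,0]},{"grip": 200,"linear": [-3.5,0.28,0.85],"delta_rot": [0,0,0]},{"grip": 200,"linear": [-5,0.4,1.2],"delta_rot": [0,0,0]},{"grip": 200,"linear": [-5,0.4,3],"delta_rot": [0,0,0]},{"grip": 200,"linear": [-5,0.4,6],"delta_rot": [0,0,0]},{"grip": 200,"linear": [-5,0.4,10],"delta_rot": [0,0,0]},{"grip": 200,"linear": [-5,0.4,14],"delta_rot": [0,0,0]},{"grip": 200,"linear": [-5,0.4,14],"delta_rot": [0,0,0]}]'

```text
time: 11.3
ee_pos: [0.4637, 0.2671, 0.1625]
tcp_rot: [179.9, -11.0, 175.2]
wrist_force: [1.1, 0.6, -0.9]
opening: 0.0335
grasp_force: 80.0
```

Emit:
play_rows --targets '[{"grip": 200,"linear": [0.5,-2,0],"delta_rot": [-0.008,-0.1,0]},{"grip": 200,"linear": [1,-4,0],"delta_rot": [-0.016,-0.195,0]},{"grip": 200,"linear": [1,-4,0],"delta_rot": [-0.016,-0.195,0]}]'

```text
time: 11.6
ee_pos: [0.4711, 0.2246, 0.1567]
tcp_rot: [-179.9, 0.0, 175.2]
wrist_force: [1.2, 0.4, -0.7]
opening: 0.0333
grasp_force: 80.0
```

Emit:
play_rows --targets '[{"grip": 200,"linear": [1,-4.5,0],"delta_rot": [0,0,-0.14]},{"grip": 200,"linear": [2,-9,0],"delta_rot": [0,0,-0.28]},{"grip": 200,"linear": [3,-13.5,0],"delta_rot": [0,0,-0.42]},{"grip": 200,"linear": [4,-18,0],"delta_rot": [0,0,-0.56]},{"grip": 200,"linear": [5,-22.5,0],"delta_rot": [0,0,-0.7]},{"grip": 200,"linear": [6,-27,0],"delta_rot": [0,0,-0.84]},{"grip": 200,"linear": [7,-31.5,0],"delta_rot": [0,0,-0.98]},{"grip": 200,"linear": [8,-36,0],"delta_rot": [0,0,-1.12]},{"grip": 200,"linear": [9,-40.5,0],"delta_rot": [0,0,-1.26]},{"grip": 200,"linear": [10.4,-45,0],"delta_rot": [0,0,-1.39]}]'

```text
time: 12.6
ee_pos: [0.5769, -0.2249, 0.1564]
tcp_rot: [-179.9, -0.2, 95.2]
wrist_force: [1.9, 0.6, -1.6]
opening: 0.0333
grasp_force: 80.2
```

Emit:
play_rows --targets '[{"grip": 200,"linear": [0,-1.2,0],"delta_rot": [0,0,0]},{"grip": 200,"linear": [0,-1.2,0],"delta_rot": [0,0,0]},{"grip": 200,"linear": [0,-1.2,0],"delta_rot": [0,0,0]}]'

```text
time: 12.9
ee_pos: [0.5768, -0.2348, 0.1563]
tcp_rot: [-179.9, -0.2, 95.6]
wrist_force: [-0.6, -0.1, -0.6]
opening: 0.0341
grasp_force: 80.2
```

```bash
python3 - <<'E'
from h import *
o=bot.get_obs();print(o['ee_pos'],o['tcp_rot'],o['q'],o['time'])
p=bot.camera('scene');t=bot.camera('top')
a=cv2.resize(p['color'][90:220,110:250,::-1],None,fx=3.4,fy=3.4);b=cv2.resize(t['color'][130:210,270:380,::-1],None,fx=2.9,fy=2.9)
c=np.zeros((450,800,3),np.uint8);c[:a.shape[0],:a.shape[1]]=a;c[:b.shape[0],480:480+b.shape[1]]=b[:, :320];cv2.imwrite('pics/s5.png',c)
for n,q in (('top',t),('scene',p)):
  for k in ['strip_front','strip_tail','cover_strip_mid']:
    for r in bot.pinpoint(q,k)[:2]: print(n,k,r, deproj(q,*r['pixel']))
E
```

```text
[ 0.5767856  -0.23478508  0.15633741] [-179.86199413   -0.20019901   95.59519013] [-22.20076163  14.42313824  12.51156465  88.3038663    0.11274262
  62.20359517] 12.9
top strip_front {'pixel': [307.4, 158.5], 'conf': 0.59} [ 0.57122816 -0.15205527  0.16560883]
top strip_front {'pixel': [184.0, 241.0], 'conf': 0.57} [0.32543047 0.25266624 0.01444011]
top strip_tail {'pixel': [172.4, 283.1], 'conf': 0.58} [0.1861915  0.29272761 0.010889  ]
top cover_strip_mid {'pixel': [178.3, 265.0], 'conf': 0.81} [0.24559352 0.27274231 0.01139696]
top cover_strip_mid {'pixel': [333.4, 154.3], 'conf': 0.65} [ 0.58112813 -0.22983559  0.17221227]
scene strip_front {'pixel': [352.3, 205.0], 'conf': 0.95} [0.34256243 0.25319302 0.00125123]
scene strip_front {'pixel': [154.8, 141.4], 'conf': 0.61} [ 0.64541506 -0.2279314   0.2576868 ]
scene strip_tail {'pixel': [387.4, 176.9], 'conf': 0.9} [0.18877455 0.29852472 0.01523456]
scene strip_tail {'pixel': [154.1, 140.7], 'conf': 0.87} [ 0.64187214 -0.23436652  0.25381903]
scene cover_strip_mid {'pixel': [371.4, 188.0], 'conf': 0.83} [0.25644815 0.27504174 0.01165315]
scene cover_strip_mid {'pixel': [174.4, 149.0], 'conf': 0.54} [ 0.57794386 -0.23096633  0.16927763]
```

View pics/s5.png

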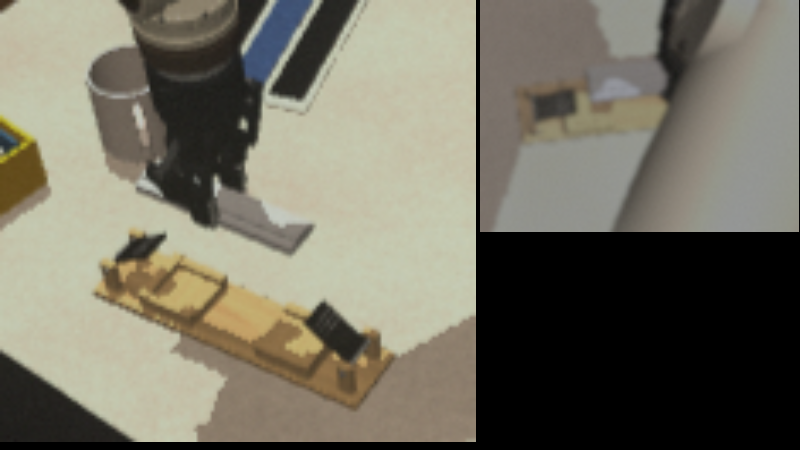

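```bash
python3 - <<'E'
from h import *
a=np.radians(95.5); ax=np.array([np.cos(a),np.sin(a)]); ay=np.array([-ax[1],ax[0]]); c0=np.array([.5775,-.235])
for n in ['scene','top']:
    p=bot.camera(n); f=192/np.tan(np.radians(p['fov_y'])/2)
    V,U=np.mgrid[0:384,0:512]; d=p['range_z']
    C=np.stack([(U-p['cx'])*d/f,-(V-p['cy'])*d/f,-d,np.ones_like(d)],-1)
    W=(C@np.linalg.inv(p['world_to_cam']).T)[...,:3]; g=p['color'].mean(-1)
    m=(W[...,2]>.15)&(W[...,2]<.185)&(abs(W[...,:2]-c0)<.1).all(-1)&(g>85)
    P=W[m]; s=(P[:,:2]-c0)@ax*1000; l=(P[:,:2]-c0)@ay*1000
    print(n,m.sum(),'along',np.percentile(s,[0,2,98,100]).round(1),'lat',np.percentile(l,[0,2,98,100]).round(1))
    for lo,hi in [(-95,-60),(40,60),(60,90)]:
        k=(s>lo)&(s<hi); 
        if k.sum(): print('  ',lo,k.sum(),'z',np.median(P[k,2])*1000,'lat',np.percentile(l[k],[3,50,97]).round(1))
    if n=='scene':
        q=[(95,293),(355,408),(393,355)]; w=[atz(p,110+(c+.5)/3.4-.5,90+(r+.5)/3.4-.5,z)[:2] for (c,r),z in zip(q,(.0,.0,.008))]
        for x in w: print('corner',((x-c0)@ax*1000).round(1),((x-c0)@ay*1000).round(1))
        ends=[(314,225),(293,254)]
        for e in ends:
            x=atz(p,110+(e[0]+.5)/3.4-.5,90+(e[1]+.5)/3.4-.5,.165)[:2]; print('end',((x-c0)@ax*1000).round(1),((x-c0)@ay*1000).round(1))
    # holder tabs dark
    m=(W[...,2]>.03)&(W[...,2]<.085)&(abs(W[...,:2]-c0)<.16).all(-1)&(g<70); k,L,S,_=cv2.connectedComponentsWithStats(m.astype(np.uint8))
    for i in range(1,k):
        if S[i,4]>20:
            P=W[L==i]; s=(P[:,:2]-c0)@ax*1000; l=(P[:,:2]-c0)@ay*1000; print('tab',S[i,4],'s',np.percentile(s,[3,97]).round(1),'l',np.percentile(l,[3,50,97]).round(1),'z',np.percentile(P[:,2],[3,97]).round(3))
    # raised parts of holder
    m=(W[...,2]>.013)&(W[...,2]<.03)&(abs(W[...,:2]-c0)<.16).all(-1)&(g>80)
    P=W[m]; s=(P[:,:2]-c0)@ax*1000; l=(P[:,:2]-c0)@ay*1000
    for lo,hi in [(-83,-35),(35,83)]:
        k=(s>lo)&(s<hi); print('seat',lo,k.sum(),np.percentile(l[k],[5,50,95]).round(1) if k.sum() else '', np.median(P[k,2]))
E
```

```text
scene 382 along [-76.6 -72.1  85.3  87.3] lat [-29.3 -20.8  18.   21.1]
   -95 27 z 166.554862990417 lat [-19.7 -13.6  -0.4]
   40 68 z 169.47742635051978 lat [-18.4  -6.7  17.4]
   60 110 z 169.09365376129938 lat [-19.1  -5.6  16.6]
corner -144.0 -31.1
corner 144.0 -29.9
corner 146.4 33.4
end 86.3 17.6
end 88.8 -18.8
tab 57 s [-123.3  -83.2] l [-15.3  -2.   15.8] z [0.04  0.071]
tab 149 s [ 88.9 129.6] l [-13.8   0.6  13.7] z [0.038 0.071]
seat -83 220 [-28.8   1.9  26.5] 0.02010261133710567
seat 35 184 [-28.2  -1.1  25.7] 0.019597905785842862
top 322 along [ 6.   7.6 83.2 84. ] lat [-25.7 -19.6  16.   28.2]
   40 82 z 170.5597939360375 lat [-18.7  -0.1  15.6]
   60 102 z 170.1972878228414 lat [-19.   -1.8  15.4]
tab 102 s [ 89.6 127.5] l [-13.4  -1.2  11.3] z [0.041 0.069]
seat -83 0  nan
seat 35 169 [-25.9   8.   27.8] 0.020579391531647895
  return _methods._mean(a, axis=axis, dtype=dtype,
  ret = ret.dtype.type(ret / rcount)
```

The strip hangs level over the holder, about 5 mm too far along +y. Its right end is at the scene crop's (312,240) and the tabs are at (140,245) and (338,330). I'll shift it and come lower.

Emit:
play_rows --targets '[{"grip": 200,"linear": [0.05,-0.45,-2],"delta_rot": [0,0,0]},{"grip": 200,"linear": [0.05,-0.45,-5],"delta_rot": [0,0,0]},{"grip": 200,"linear": [0.05,-0.45,-6.8],"delta_rot": [0,0,0]},{"grip": 200,"linear": [0.05,-0.45,-6.8],"delta_rot": [0,0,0]},{"grip": 200,"linear": [0.05,-0.45,-6.8],"delta_rot": [0,0,0]}]'

```text
time: 13.9
ee_pos: [0.5775, -0.2402, 0.0895]
tcp_rot: [-179.9, -0.1, 95.6]
wrist_force: [0.6, -0.5, -1.5]
opening: 0.0335
grasp_force: 80.2
```

```bash
cat > m.py <<'E'
from h import *
import sys
a=np.radians(95.5); ax=np.array([np.cos(a),np.sin(a)]); ay=np.array([-ax[1],ax[0]]); c0=np.array([.5775,-.235])
o=bot.get_obs(); e=o['ee_pos']; print(e,o['tcp_rot'],'tcp s,l',((e[:2]-c0)@ax*1000).round(1),((e[:2]-c0)@ay*1000).round(1)); z0=e[2]+.0137
for n in ['scene','top']:
    p=bot.camera(n); f=192/np.tan(np.radians(p['fov_y'])/2)
    V,U=np.mgrid[0:384,0:512]; d=p['range_z']
    C=np.stack([(U-p['cx'])*d/f,-(V-p['cy'])*d/f,-d,np.ones_like(d)],-1)
    W=(C@np.linalg.inv(p['world_to_cam']).T)[...,:3]; g=p['color'].mean(-1); sat=np.ptp(p['color'].astype(float),axis=-1)
    s=(W[...,:2]-c0)@ax*1000; l=(W[...,:2]-c0)@ay*1000
    m=(abs(W[...,2]-z0)<.009)&(abs(s)<100)&(abs(l)<24)&(g>85)
    if len(sys.argv)>1: m&=(sat<32)
    print(n,m.sum(),'along',np.percentile(s[m],[0,2,98,100]).round(1))
    for lo,hi in [(-100,-30),(25,55),(55,75)]:
        k=m&(s>lo)&(s<hi)
        if k.sum(): print('  ',lo,k.sum(),'z',(np.median(W[k][:,2])*1000).round(1),'lat',np.percentile(l[k],[3,50,97]).round(1))
    m=(W[...,2]>.03)&(W[...,2]<.085)&(abs(s)>75)&(abs(s)<140)&(abs(l)<20)&(g<70)
    for sg in (-1,1):
        k=m&(s*sg>0)
        if k.sum()>15: print('tab',k.sum(),'s',np.percentile(s[k],[3,97]).round(1),'l',np.percentile(l[k],[3,50,97]).round(1),'z',np.percentile(W[k][:,2],[3,97]).round(3))
E
python3 m.py
```

```text
[ 0.57754866 -0.24016498  0.08952421] [-1.79934272e+02 -1.09702766e-01  9.55511600e+01] tcp s,l -5.1 0.4
scene 329 along [-82.7 -77.9  80.2  82.8]
   -100 34 z 100.2 lat [-18.6 -11.8  15.2]
   25 95 z 101.3 lat [-19.2  -5.   17.3]
   55 65 z 102.3 lat [-18.4  -3.9  15.1]
tab 43 s [-122.9  -83.4] l [-14.8  -5.4  12.9] z [0.041 0.07 ]
tab 151 s [ 88.5 129.5] l [-15.4   0.7  15. ] z [0.039 0.069]
top 272 along [ 0.8  4.2 77.5 78.5]
   25 103 z 103.8 lat [-18.7  -1.6  15.1]
   55 71 z 104.4 lat [-19.3  -2.5  14.4]
tab 106 s [ 88.1 126.7] l [-13.1  -1.5  11. ] z [0.041 0.07 ]
```

Emit:
play_rows --targets '[{"grip": 200,"linear": [-0.12,0.24,0],"delta_rot": [0,0,0]},{"grip": 200,"linear": [-0.12,0.24,-2],"delta_rot": [0,0,0]},{"grip": 200,"linear": [-0.12,0.24,-4],"delta_rot": [0,0,0]},{"grip": 200,"linear": [-0.12,0.24,-5.6],"delta_rot": [0,0,0]},{"grip": 200,"linear": [-0.12,0.24,-5.6],"delta_rot": [0,0,0]},{"grip": 200,"linear": [-0.12,0.24,-5.6],"delta_rot": [0,0,0]}]'

```text
time: 14.6
ee_pos: [0.5764, -0.2378, 0.0335]
tcp_rot: [-179.9, -0.1, 95.5]
wrist_force: [-0.4, -0.9, -0.7]
opening: 0.0337
grasp_force: 80.2
```

```bash
python3 m.py x
```

```text
[ 0.57644919 -0.23778589  0.03353967] [-1.79943806e+02 -1.05096724e-01  9.55494234e+01] tcp s,l -2.7 1.3
scene 299 along [-78.5 -76.5  80.5  84.9]
   -100 36 z 45.0 lat [-17.1  -4.7  20.3]
   25 92 z 45.4 lat [-17.7  -2.3  17.9]
   55 67 z 45.1 lat [-19.2  -6.4  17.5]
tab 57 s [-122.5  -83. ] l [-14.6  -1.9  15.3] z [0.041 0.071]
tab 152 s [ 88.8 129.5] l [-15.1  -0.3  14.4] z [0.039 0.069]
top 240 along [ 3.4  6.5 79.1 81.1]
   25 95 z 47.7 lat [-18.3  -0.7  15.6]
   55 64 z 47.8 lat [-17.5   0.1  15.7]
tab 106 s [ 88.7 127. ] l [-12.8  -0.3  11.2] z [0.039 0.07 ]
```

Emit:
play_rows --targets '[{"grip": 200,"linear": [0,0,-0.4],"delta_rot": [0,0,0]},{"grip": 200,"linear": [0,0,-0.7],"delta_rot": [0,0,0]},{"grip": 200,"linear": [0,0,-1.0],"delta_rot": [0,0,0]},{"grip": 200,"linear": [0,0,-1.3],"delta_rot": [0,0,0]},{"grip": 200,"linear": [0,0,-1.5],"delta_rot": [0,0,0]},{"grip": 200,"linear": [0,0,-1.5],"delta_rot": [0,0,0]}]'

```text
time: 15.3
ee_pos: [0.5761, -0.2377, 0.0175]
tcp_rot: [-179.9, -0.1, 95.5]
wrist_force: [0.2, 0.1, -0.8]
opening: 0.0337
grasp_force: 80.2
```

Emit:
play_rows --targets '[{"grip": 200,"linear": [0,0,-0.1],"delta_rot": [0,0,0]},{"grip": 200,"linear": [0,0,-0.2],"delta_rot": [0,0,0]},{"grip": 200,"linear": [0,0,-0.2],"delta_rot": [0,0,0]}]'

```text
time: 15.6
ee_pos: [0.5765, -0.2378, 0.0162]
tcp_rot: [-179.9, -0.1, 95.6]
wrist_force: [-0.6, -1.4, 0.6]
opening: 0.0338
grasp_force: 80.3
```

Emit:
play_rows --targets '[{"grip": 200,"linear": [0,0,-0.1],"delta_rot": [0,0,0]},{"grip": 200,"linear": [0,0,-0.15],"delta_rot": [0,0,0]},{"grip": 200,"linear": [0,0,-0.15],"delta_rot": [0,0,0]}]'

```text
time: 15.9
ee_pos: [0.5765, -0.2378, 0.0161]
tcp_rot: [-180.0, -0.1, 95.5]
wrist_force: [-4.5, 1.9, 10.7]
opening: 0.0338
grasp_force: 81.5
```

```bash
python3 m.py x
```

```text
[ 0.57647962 -0.23784061  0.01611626] [-1.79988443e+02 -7.76623744e-02  9.55478007e+01] tcp s,l -2.7 1.3
scene 287 along [-81.7 -75.8  79.6  83.8]
   -100 37 z 28.4 lat [-17.4  -2.5  17.5]
   25 91 z 28.4 lat [-17.2  -2.6  17.9]
   55 57 z 28.4 lat [-17.3  -4.9  18.4]
tab 57 s [-124.1  -82.8] l [-15.6  -2.3  13.8] z [0.04 0.07]
tab 153 s [ 89.  129.2] l [-14.5  -1.   13.9] z [0.038 0.071]
top 245 along [ 3.5  7.4 84.  92.9]
   25 97 z 29.6 lat [-18.4   0.3  19.9]
   55 66 z 28.8 lat [-18.4   1.   20.2]
tab 107 s [ 88.2 127.5] l [-13.6  -0.9  11.5] z [0.04 0.07]
```

Contact is firm (10.7 N), and the ridge top is at about 29 mm against the expected 30 mm, so the strip is seated. I'll release it and rise.

Emit:
play_rows --targets '[{"grip": 130,"linear": [0,0,0.1],"delta_rot": [0,0,0]},{"grip": 90,"linear": [0,0,0.1],"delta_rot": [0,0,0]},{"grip": 80,"linear": [0,0,0.1],"delta_rot": [0,0,0]},{"grip": 80,"linear": [0,0,0.1],"delta_rot": [0,0,0]},{"grip": 80,"linear": [0,0,3],"delta_rot": [0,0,0]},{"grip": 80,"linear": [0,0,7],"delta_rot": [0,0,0]},{"grip": 150,"linear": [0,0,11],"delta_rot": [0,0,0]},{"grip": 255,"linear": [0,0,11],"delta_rot": [0,0,0]},{"grip": 255,"linear": [0,0,11],"delta_rot": [0,0,0]},{"grip": 255,"linear": [0,0,11],"delta_rot": [0,0,0]}]'

```text
time: 17.0
ee_pos: [0.5759, -0.2376, 0.1232]
tcp_rot: [-179.9, -0.2, 95.5]
wrist_force: [-0.7, 0.2, 0.4]
opening: 0.001
grasp_force: 0.0
```

```bash
sed -i "s/^o=bot.get_obs.*/o=bot.get_obs(); e=o['ee_pos']; print(e,o['time'],o['opening']); z0=.029/" m.py; python3 m.py x; python3 -c "
from h import *
p=bot.camera('scene'); save(p,'s6.png',(110,90,250,220),4)"
```

```text
[ 0.57592771 -0.23760352  0.12320601] 17.0 0.0010267770296051345
scene 485 along [-82.4 -76.   78.8  83.2]
   -100 145 z 27.9 lat [-16.7  -3.7  18.9]
   25 99 z 28.2 lat [-17.9  -2.6  17.2]
   55 56 z 28.5 lat [-16.9  -4.1  16.1]
tab 57 s [-122.8  -82.2] l [-14.6  -3.1  14.8] z [0.042 0.071]
tab 151 s [ 88.5 129.6] l [-14.4   0.   15.2] z [0.039 0.071]
top 338 along [-23.7 -20.5  87.3  93.7]
   25 100 z 29.1 lat [-22.   -1.2  16.6]
   55 68 z 28.5 lat [-20.1   0.9  21. ]
tab 97 s [ 90.6 127.5] l [-13.   -1.1  11.5] z [0.041 0.069]
```

View pics/s6.png

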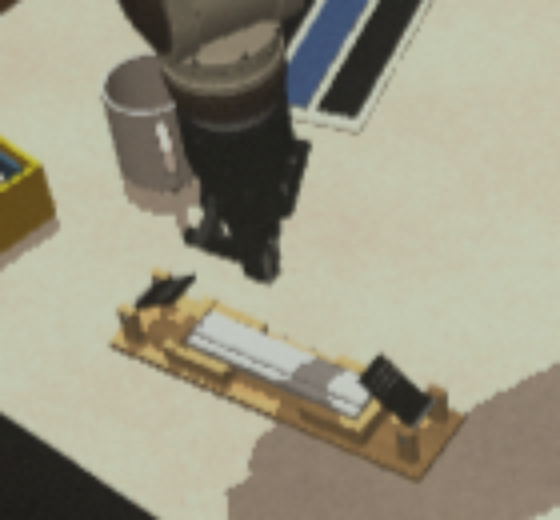

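The strip lies in the holder between the stops, spanning crop (195,325) to (365,400), with both tabs still open at (165,290) and (397,388). Now the +y tab.

Emit:
play_rows --targets '[{"grip": 255,"linear": [-0.3,4,0],"delta_rot": [0,0,0]},{"grip": 255,"linear": [-0.6,8,0],"delta_rot": [0,0,0]},{"grip": 255,"linear": [-0.8,10.4,-1],"delta_rot": [0,0,0]},{"grip": 255,"linear": [-0.8,10.4,-4],"delta_rot": [0,0,0]},{"grip": 255,"linear": [-0.8,10.4,-5.5],"delta_rot": [0,0,0]},{"grip": 255,"linear": [-0.8,10.4,-5.5],"delta_rot": [0,0,0]}]'

```text
time: 17.75
ee_pos: [0.5666, -0.1335, 0.0665]
tcp_rot: [-179.7, -0.2, 95.5]
wrist_force: [-0.4, 0.5, 0.1]
opening: -0.0002
grasp_force: 0.0
```

Emit:
play_rows --targets '[{"grip": 255,"linear": [0,0,-0.5],"delta_rot": [0,0,0]},{"grip": 255,"linear": [0,0,-1],"delta_rot": [0,0,0]},{"grip": 255,"linear": [0,0,-1.5],"delta_rot": [0,0,0]},{"grip": 255,"linear": [0,0,-2],"delta_rot": [0,0,0]},{"grip": 255,"linear": [0,0,-2.5],"delta_rot": [0,0,0]},{"grip": 255,"linear": [0,0,-2.8],"delta_rot": [0,0,0]},{"grip": 255,"linear": [0,0,-2.8],"delta_rot": [0,0,0]}]'

```text
time: 18.45
ee_pos: [0.5696, -0.135, 0.043]
tcp_rot: [179.9, 0.0, 95.5]
wrist_force: [0.5, -1.3, 2.6]
opening: 0.0001
grasp_force: 1.0
```

Emit:
play_rows --targets '[{"grip": 255,"linear": [0,0,-0.3],"delta_rot": [0,0,0]},{"grip": 255,"linear": [0,0,-0.5],"delta_rot": [0,0,0]},{"grip": 255,"linear": [0,0,-0.5],"delta_rot": [0,0,0]}]'

```text
time: 18.75
ee_pos: [0.5695, -0.1351, 0.038]
tcp_rot: [179.9, 0.0, 95.5]
wrist_force: [1.6, -3.0, 5.1]
opening: -0.0
grasp_force: 2.4
```

Emit:
play_rows --targets '[{"grip": 255,"linear": [0,0,-0.15],"delta_rot": [0,0,0]},{"grip": 255,"linear": [0,0,-0.3],"delta_rot": [0,0,0]},{"grip": 255,"linear": [0,0,-0.3],"delta_rot": [0,0,0]}]'

```text
time: 19.05
ee_pos: [0.5698, -0.1351, 0.0375]
tcp_rot: [179.8, 0.0, 95.5]
wrist_force: [-6.0, -2.3, 22.7]
opening: -0.0004
grasp_force: 11.4
```

Hard stop felt (22.7 N at z 37.5 mm). Now the other tab.

Emit:
play_rows --targets '[{"grip": 255,"linear": [0,0,3],"delta_rot": [0,0,0]},{"grip": 255,"linear": [0,0,6],"delta_rot": [0,0,0]},{"grip": 255,"linear": [0.4,-5,6],"delta_rot": [0,0,0]},{"grip": 255,"linear": [0.9,-10,6],"delta_rot": [0,0,0]},{"grip": 255,"linear": [1.4,-15,6],"delta_rot": [0,0,0]},{"grip": 255,"linear": [1.8,-19.9,6],"delta_rot": [0,0,0]},{"grip": 255,"linear": [1.8,-19.9,3.5],"delta_rot": [0,0,0]},{"grip": 255,"linear": [1.8,-19.9,3.1],"delta_rot": [0,0,0]}]'

```text
time: 19.85
ee_pos: [0.5854, -0.3344, 0.0619]
tcp_rot: [-179.8, -0.2, 95.4]
wrist_force: [0.2, -4.8, 1.4]
opening: 0.0002
grasp_force: 2.2
```

Emit:
play_rows --targets '[{"grip": 255,"linear": [0,0,-0.5],"delta_rot": [0,0,0]},{"grip": 255,"linear": [0,0,-1],"delta_rot": [0,0,0]},{"grip": 255,"linear": [0,0,-1.5],"delta_rot": [0,0,0]},{"grip": 255,"linear": [0,0,-2],"delta_rot": [0,0,0]},{"grip": 255,"linear": [0,0,-2.5],"delta_rot": [0,0,0]},{"grip": 255,"linear": [0,0,-2.8],"delta_rot": [0,0,0]},{"grip": 255,"linear": [0,0,-2.8],"delta_rot": [0,0,0]}]'

```text
time: 20.55
ee_pos: [0.5871, -0.3308, 0.038]
tcp_rot: [180.0, -0.1, 95.7]
wrist_force: [-0.3, 1.4, 1.0]
opening: 0.0001
grasp_force: 0.9
```

Emit:
play_rows --targets '[{"grip": 255,"linear": [0,0,-0.15],"delta_rot": [0,0,0]},{"grip": 255,"linear": [0,0,-0.3],"delta_rot": [0,0,0]},{"grip": 255,"linear": [0,0,-0.3],"delta_rot": [0,0,0]}]'

```text
time: 20.85
ee_pos: [0.5873, -0.3309, 0.0375]
tcp_rot: [179.9, -0.1, 95.7]
wrist_force: [-5.4, 9.0, 20.3]
opening: -0.0001
grasp_force: 10.1
```

Emit:
play_rows --targets '[{"grip": 255,"linear": [0,0,3],"delta_rot": [0,0,0]},{"grip": 255,"linear": [0,0,8],"delta_rot": [0,0,0]},{"grip": 255,"linear": [-4,4,13],"delta_rot": [0,0,0]},{"grip": 255,"linear": [-8,4,18],"delta_rot": [0,0,0]},{"grip": 255,"linear": [-12,4,20],"delta_rot": [0,0,0]},{"grip": 255,"linear": [-16,4,20],"delta_rot": [0,0,0]},{"grip": 255,"linear": [-16,4,20],"delta_rot": [0,0,0]}]'

```text
time: 21.55
ee_pos: [0.424, -0.2917, 0.2372]
tcp_rot: [179.9, 0.0, 95.6]
wrist_force: [0.0, -0.3, 0.2]
opening: -0.0001
grasp_force: 0.0
```

```bash
python3 m.py x
```

```text
[ 0.42397996 -0.29166036  0.23716627] 21.55 -9.748901559517819e-05
scene 463 along [-78.4 -73.8  71.8  80.6]
   -100 141 z 27.9 lat [-17.7  -2.6  18. ]
   25 91 z 28.9 lat [-17.2  -2.5  18.4]
   55 55 z 28.1 lat [-16.9  -5.4  16.6]
tab 118 s [-124.5  -77.4] l [-15.5  -0.3  14.8] z [0.032 0.042]
tab 138 s [ 77.8 127.8] l [-14.8  -0.6  15. ] z [0.033 0.043]
top 522 along [-92.2 -75.8  76.   93.2]
   -100 175 z 28.7 lat [-21.9   0.1  20.2]
   25 100 z 29.5 lat [-19.8  -0.2  20.3]
   55 65 z 29.4 lat [-20.4   1.4  20. ]
tab 108 s [-122.6  -76.6] l [-14.2  -1.7  10.7] z [0.035 0.043]
tab 102 s [ 79.9 124. ] l [-12.2  -0.3  11.2] z [0.034 0.044]
```

```bash
python3 -c "
from h import *
print(bot.job_done())"
```

```text
the job is handed in; nothing more can be done
None
```

The wide strip is seated in the holder between the end stops, both tabs are pressed level over its ends, and the job is handed in at about 21.6 s; no verdict came back.

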